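# Set the polish tins out in working order

## Task

Move the four polish tins from the blue carry rack into the front row of bays of the steel tray, one tin to a bay, keeping the same left-to-right order in which they stand in the carry rack. Set each tin down upright and flat on the floor of its bay, without dropping it, and leave the daubers lying where they are in the carry rack.

Things in the scene. Friction and masses are not known exactly. Their poses are not given: they have to be found in the camera images.
- tin_burgundy: Polish tin with a burgundy (dark red) twist cap, round, 54 mm diameter, 32 mm high, aluminium below the cap, about 75 g; origin at the centre of its underside, z up through the cap. It starts in a bay of the carry rack, in front of the dauber of its colour.
- tin_black: Polish tin with a black twist cap, round, 54 mm diameter, 32 mm high, aluminium below the cap, about 75 g; origin at the centre of its underside, z up through the cap. It starts in a bay of the carry rack, in front of the dauber of its colour.
- tin_tan: Polish tin with a tan (yellow-brown) twist cap, round, 54 mm diameter, 32 mm high, aluminium below the cap, about 75 g; origin at the centre of its underside, z up through the cap. It starts in a bay of the carry rack, in front of the dauber of its colour.
- tin_white: Polish tin with a white (neutral polish) twist cap, round, 54 mm diameter, 32 mm high, aluminium below the cap, about 75 g; origin at the centre of its underside, z up through the cap. It starts in a bay of the carry rack, in front of the dauber of its colour.
- dauber_burgundy: Small beech dauber (applicator brush) with burgundy bristles, lying loose bristles up in the carry rack behind the burgundy tin: 104 mm long, 30 mm wide at the round head, 24 mm high over the bristles, 10 mm at the handle. Origin at the middle of its underside; x runs from handle to head (head 37 mm towards +x); the handle's end lies about 75 mm behind the tin's centre. It stays there.
- dauber_black: Small beech dauber (applicator brush) with black bristles, lying loose bristles up in the carry rack behind the black tin: 104 mm long, 30 mm wide at the round head, 24 mm high over the bristles, 10 mm at the handle. Origin at the middle of its underside; x runs from handle to head (head 37 mm towards +x); the handle's end lies about 75 mm behind the tin's centre. It stays there.
- dauber_tan: Small beech dauber (applicator brush) with tan bristles, lying loose bristles up in the carry rack behind the tan tin: 104 mm long, 30 mm wide at the round head, 24 mm high over the bristles, 10 mm at the handle. Origin at the middle of its underside; x runs from handle to head (head 37 mm towards +x); the handle's end lies about 75 mm behind the tin's centre. It stays there.
- dauber_white: Small beech dauber (applicator brush) with white bristles, lying loose bristles up in the carry rack behind the white tin: 104 mm long, 30 mm wide at the round head, 24 mm high over the bristles, 10 mm at the handle. Origin at the middle of its underside; x runs from handle to head (head 37 mm towards +x); the handle's end lies about 75 mm behind the tin's centre. It stays there.
- carry_rack: Blue-painted wooden carry rack, fixed, 225 (x) by 304 (y) mm, origin under its centre, x away from the robot, y to the robot's left, turned up to 12 degrees. Floor 6 mm thick, walls 4 mm thick, tops 14 mm above the table. Front row (nearest the robot) of four bays 72 by 70 mm, centres at x = -72.5 mm and, from the left, y = 111, 37, -37, -111 mm; behind each a groove with one dauber.
- steel_tray: Stainless steel tray beside the carry rack (either side), fixed, 225 (x) by 310 (y) mm, origin and axes like the rack's, turned up to 12 degrees. Floor 4 mm thick, walls 3 mm thick, tops 12 mm above the table. Front row of four empty green-lined bays 72 by 71 mm, centres at x = -72.5 mm and, from the left, y = 111, 37, -37, -111 mm. In the trough behind them, 80 mm back, a 60 mm high shoe tree.

How it is judged:
At the end, for the whole second after the job is handed in: Each tin stands upright (within 0.08 rad), at rest and flat on the floor of a tray bay (3 mm in height, 13 mm from the bay's centre along x and y of the tray), in the bay that has the same place from the left as its dauber's groove, in front of which it started, has in the carry rack (x of tin_burgundy in the frame of steel_tray between -0.0855 and -0.0595 m and z of tin_burgundy in the frame of steel_tray between 0.001 and 0.007 m and angle between each of tin_burgundy, tin_black, tin_tan, tin_white's own z axis and vertical below 0.08 rad and linear speed of each of tin_burgundy, tin_black, tin_tan, tin_white below 0.01 m/s and ((y of dauber_burgundy in the frame of carry_rack between 0.086 and 0.136 m and y of tin_burgundy in the frame of steel_tray between 0.098 and 0.124 m) or (y of dauber_burgundy in the frame of carry_rack between 0.012 and 0.062 m and y of tin_burgundy in the frame of steel_tray between 0.024 and 0.05 m) or (y of dauber_burgundy in the frame of carry_rack between -0.062 and -0.012 m and y of tin_burgundy in the frame of steel_tray between -0.05 and -0.024 m) or (y of dauber_burgundy in the frame of carry_rack between -0.136 and -0.086 m and y of tin_burgundy in the frame of steel_tray between -0.124 and -0.098 m)) and x of tin_black in the frame of steel_tray between -0.0855 and -0.0595 m and z of tin_black in the frame of steel_tray between 0.001 and 0.007 m and ((y of dauber_black in the frame of carry_rack between 0.086 and 0.136 m and y of tin_black in the frame of steel_tray between 0.098 and 0.124 m) or (y of dauber_black in the frame of carry_rack between 0.012 and 0.062 m and y of tin_black in the frame of steel_tray between 0.024 and 0.05 m) or (y of dauber_black in the frame of carry_rack between -0.062 and -0.012 m and y of tin_black in the frame of steel_tray between -0.05 and -0.024 m) or (y of dauber_black in the frame of carry_rack between -0.136 and -0.086 m and y of tin_black in the frame of steel_tray between -0.124 and -0.098 m)) and x of tin_tan in the frame of steel_tray between -0.0855 and -0.0595 m and z of tin_tan in the frame of steel_tray between 0.001 and 0.007 m and ((y of dauber_tan in the frame of carry_rack between 0.086 and 0.136 m and y of tin_tan in the frame of steel_tray between 0.098 and 0.124 m) or (y of dauber_tan in the frame of carry_rack between 0.012 and 0.062 m and y of tin_tan in the frame of steel_tray between 0.024 and 0.05 m) or (y of dauber_tan in the frame of carry_rack between -0.062 and -0.012 m and y of tin_tan in the frame of steel_tray between -0.05 and -0.024 m) or (y of dauber_tan in the frame of carry_rack between -0.136 and -0.086 m and y of tin_tan in the frame of steel_tray between -0.124 and -0.098 m)) and x of tin_white in the frame of steel_tray between -0.0855 and -0.0595 m and z of tin_white in the frame of steel_tray between 0.001 and 0.007 m and ((y of dauber_white in the frame of carry_rack between 0.086 and 0.136 m and y of tin_white in the frame of steel_tray between 0.098 and 0.124 m) or (y of dauber_white in the frame of carry_rack between 0.012 and 0.062 m and y of tin_white in the frame of steel_tray between 0.024 and 0.05 m) or (y of dauber_white in the frame of carry_rack between -0.062 and -0.012 m and y of tin_white in the frame of steel_tray between -0.05 and -0.024 m) or (y of dauber_white in the frame of carry_rack between -0.136 and -0.086 m and y of tin_white in the frame of steel_tray between -0.124 and -0.098 m))); the robot touches nothing.
It fails at once if a dauber was shifted more than 20 mm (distance of any of dauber_burgundy, dauber_black, dauber_tan, dauber_white from where it was at the start of the episode above 0.02 m).
It fails at once if a tin was dropped (fell free of the fingers faster than 0.7 m/s, about 25 mm of fall) ((contact force between tin_burgundy and the fingers below 0.05 N and linear speed of tin_burgundy above 0.7 m/s) or (contact force between tin_black and the fingers below 0.05 N and linear speed of tin_black above 0.7 m/s) or (contact force between tin_tan and the fingers below 0.05 N and linear speed of tin_tan above 0.7 m/s) or (contact force between tin_white and the fingers below 0.05 N and linear speed of tin_white above 0.7 m/s)).
It also fails if it takes over 102 s, if anything falls off the work surface, if the arm or the gripper's body presses on something with over 40 N, if the wrist force passes 120 N, or if a joint passes its speed limit or range.

## Robot

A 7-joint arm with a two-finger parallel gripper is mounted at the origin on the work surface. World frame = base frame: x ahead of the robot, y to its left, z up, the work surface at z = 0. Lengths are in m, angles in rad, forces in N, time in s.
With the tool pointing down it reaches from about 0.4 to 0.85 m from the base axis. Payload 6.9 kg.
Tool frame: the origin (TCP) lies at the centre of the arm's flange, where the gripper is bolted on; the fingertips stand 173 mm ahead of it and the grasp point (between the pads) lies 155 mm ahead of it; z points along the fingers, y is the line along which they close (so a half turn about z gives the same grasp; the last joint's range is limited). The gripper opens to 85 mm and grips with 20 to 120 N. Pads are 22 mm wide; open, the fingers measure 114 mm over their backs; the gripper's body (76 mm by 85 mm) begins 54 mm behind the grasp point. The pads swing forward as they close: fully open they stand 13 mm farther back than shut.
Start: joints at [-1.2, 0.507, -0.238, 1.5, 0.126, 1.149, -0.155], TCP at [0.164, 0.603, 0.405] pointing down, gripper open.
Joint ranges: [-3.08, 3.08], [-0.24, 2.05], [-1.43, 1.35], [0, 2.5], [-1.52, 4.66], [0.17, 1.96], [-2.89, 2.89]. Speed limits (rad/s): [2.39, 2.39, 3.14, 3.14, 3.14, 3.14, 3.14].

## Interface

Orientations are given as a rotation vector (axis times angle).
In Python, from cell import robot gives the robot as it stands. The module is installed in compiled form; this text tells all that it offers.
- The arm moves only by the tool arm_command, never from a script. Its argument "plan" is a list of rows, each a list of 6 numbers: the shift along the tool's x, y, z each as a share of 30 mm, from -1 to 1, then the turn, a rotation vector about the tool's x, y, z each as a share of 0.08 rad, from -1 to 1. In form: [[tx, ty, tz, rx, ry, rz], ...]. A call has 1 to 8 rows; each row shifts and turns the commanded pose from where the row before left it, along the tool's axes as they then stand; what a row does not reach is not made up. A row lasts 1/10 s, in which the tool goes at most 50 mm and 8.59 degrees, less where a joint would pass 70% of its speed; a pose out of reach is approached as far as the arm can. A call with a number of a shift or a turn outside -1 to 1 is refused whole. A call with a gripper value outside its range is refused whole. "grip" is the opening, from 0 (shut) to 1 (fully open), set as the call begins (left out, the last holds). The fingers move at their own pace and stop on an object; "squeeze" is the grip in N (left out, the last holds). Time passes only in rows, so rows that do not move let the fingers close. It gives the time, the measured TCP pose, the force, the opening and the grip force at its end, in the units of the state.
- robot.read_state(): the state, without advancing time (a new reading comes with each control period).
- robot.get_image(name): name is "scene" or "top" or "wrist"; returns a dict with "pixels" (400x640x3 uint8, blue, green, red), "depth" (400x640 float32, m along the optical axis (not along the pixel's ray), 0 where there is no reading), "fov_y" (degrees; the focal length in pixels is half the picture's height over the tangent of half this angle, whatever the lens; pixels are square), "cx", "cy" (the principal point, pixels), "T" (4x4, takes a point from camera to world coordinates); the wrist camera has in their place "hand_eye" (4x4, takes a point from camera to tool coordinates, whose origin is the TCP and whose axes are the flange's). Camera axes: x right, y down, z forward; pixel columns grow to the right and rows downward; lengths in m; the calibration is good to about 2 mm. A picture is of the moment at which its call begins: read the wrist's pose just before it.
- robot.finish_job(): hands the job in; it is judged then, once.
The state is a dict: "t": time; "joint_pos": joint angles; "dq": joint speeds; "tau": joint torques, N m; "position": TCP position; "orientation": TCP orientation; "wrist_force": force on the tool from outside, world axes, zero at the start; "wrist_torque": the same for the moment, N m; "grip_width": opening from 0.0 (shut) to 1.0 (fully open); "finger_force": force on a finger pad.
Only numpy, scipy, OpenCV 4.12 (cv2) and the standard library are available. Lean on these libraries where they do the work, as an engineer would, in place of code of your own. Each camera call takes 0.05 s, during which the arm holds its last target. There are 200 camera calls.

## Working session

There is one attempt and no reset: what is moved stays moved. The work goes in short steps, Python scripts to look and compute and a tool call to move; the robot and the scene stay as the last step left them, time stands still between calls to the robot, and variables do not carry over. Pictures are saved under pics/ and viewed, at most 14 in all, crops included, and the job is handed in when it is done.

Besides the shell and the picture viewer there is one more tool, called after ">>>" as name([rows], argument=value, ...), one row to a line, values as JSON. arm_command: Moves the arm, as the interface text tells. Its arguments: {"type":"object","properties":{"plan":{"type":"array"},"grip":{"type":"number"},"squeeze":{"type":"number"}},"required":["plan"]}

```bash
mkdir -p pics && python3 - <<'E'
from cell import robot
import cv2,numpy as np,pickle
s=robot.read_state();print(s)
for n in["top","scene"]:
    d=robot.get_image(n);cv2.imwrite(f"pics/{n}0.png",d["pixels"]);pickle.dump(d,open(f"{n}0.pkl","wb"))
    print(n,d["fov_y"],d["cx"],d["cy"],np.round(d["T"],3).tolist())
E
```

```text
{'t': 0.0, 'joint_pos': array([-1.19950899,  0.50835419, -0.23753431,  1.50114758,  0.12567292,
        1.14887022, -0.15485541]), 'dq': array([-0.00037496,  0.00158238, -0.00136064, -0.00074486,  0.00137257,
       -0.0003758 ,  0.00024181]), 'tau': array([-3.38316408e-05, -6.20603156e+01, -2.18596660e+00, -2.49648982e+01,
        1.29816786e-02,  1.20182452e-02, -2.67996262e-05]), 'position': array([0.16417843, 0.60285294, 0.40381446]), 'orientation': array([-4.16299353e-01, -3.11364716e+00,  2.79128803e-03]), 'wrist_force': array([0.49039739, 0.33227427, 0.87924135]), 'wrist_torque': array([-0.00068261, -0.03597821, -0.00248411]), 'finger_force': 0.0, 'grip_width': 1.0025562456518526}
top 50.183992239608884 316.7292094553213 198.01490935024924 [[-0.015, -0.989, 0.145, 0.427], [-0.999, 0.019, 0.026, -0.014], [-0.029, -0.144, -0.989, 0.931], [0.0, 0.0, 0.0, 1.0]]
scene 56.49602827268569 321.8236601180009 201.82785041331243 [[-0.261, 0.729, -0.632, 1.102], [0.965, 0.188, -0.181, 0.156], [-0.013, -0.658, -0.753, 0.684], [0.0, 0.0, 0.0, 1.0]]
```

View pics/top0.png

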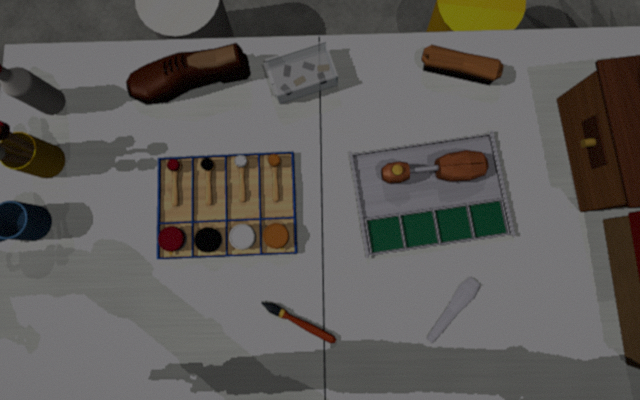

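View pics/scene0.png

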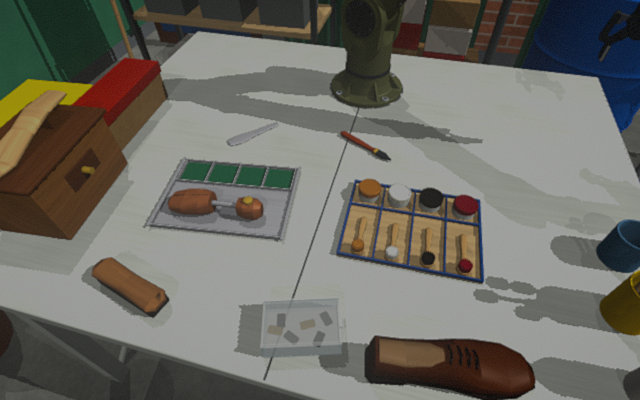

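The tins stand left to right as burgundy, black, white, tan: in the top view at about (172,238), (208,239), (241,236), (275,236). The tray is on the robot's right, with green bays at about (385,234) to (489,219). Next I'll enlarge both areas.

```bash
python3 - <<'E'
import cv2,pickle,numpy as np
def crop(n,x0,x1,y0,y1,k,o):
    p=pickle.load(open(n+"0.pkl","rb"))["pixels"][y0:y1,x0:x1]
    p=np.clip((p/255.)**0.6*255*1.15,0,255).astype(np.uint8)
    p=cv2.resize(p,None,fx=k,fy=k,interpolation=cv2.INTER_CUBIC)
    for i in range(x0,x1):
        if i%10==0: cv2.putText(p,str(i),(int((i-x0+.5)*k),9),0,.33,(0,255,255));cv2.line(p,(int((i-x0+.5)*k),10),(int((i-x0+.5)*k),16),(0,255,255))
    for i in range(y0,y1):
        if i%10==0: cv2.putText(p,str(i),(0,int((i-y0+.5)*k)+4),0,.33,(0,255,255));cv2.line(p,(22,int((i-y0+.5)*k)),(30,int((i-y0+.5)*k)),(0,255,255))
    cv2.imwrite(f"pics/{o}.png",p)
crop("top",150,305,145,265,5,"c1");crop("top",345,520,125,260,4.4,"c2")
crop("scene",330,490,172,286,5,"c3");crop("scene",140,305,150,245,4.8,"c4")
E
```

```text
(no output)
```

View pics/c1.png

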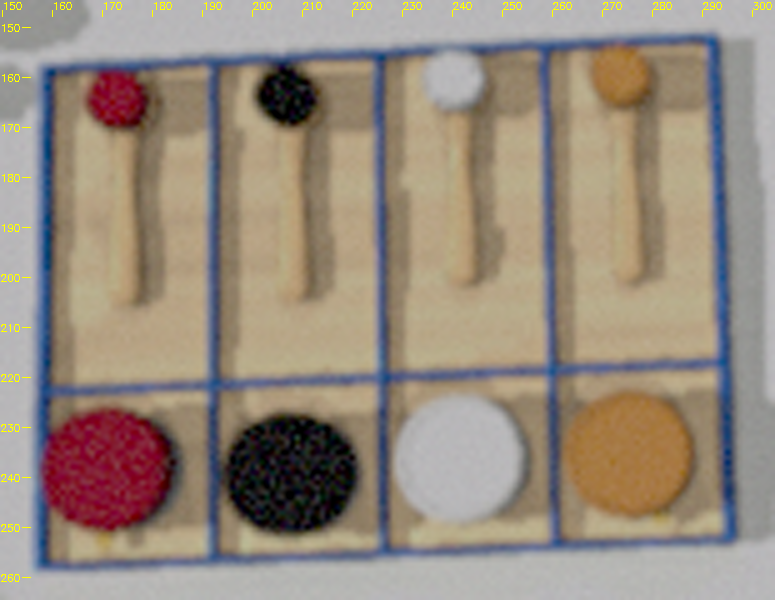

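View pics/c2.png

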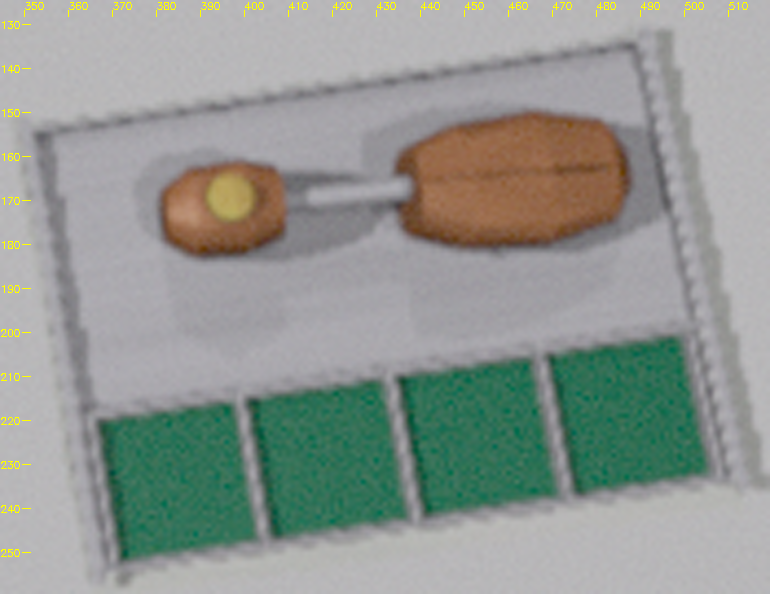

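View pics/c3.png

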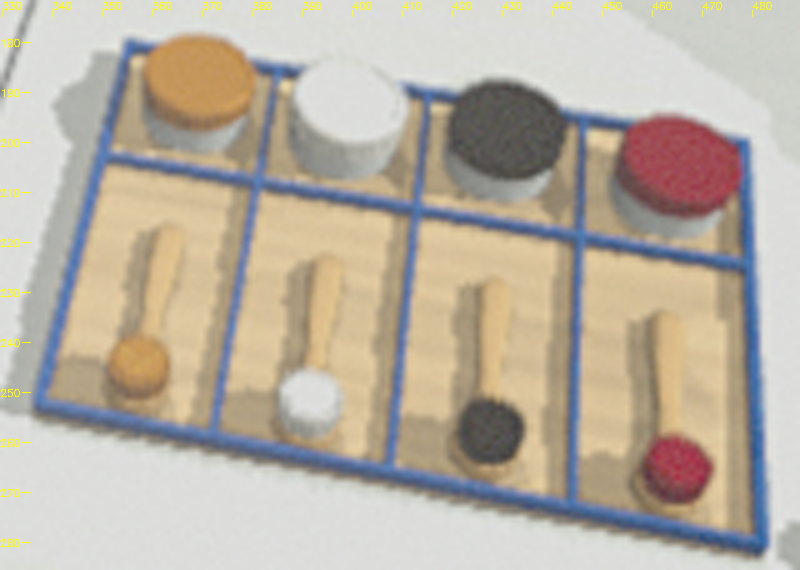

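View pics/c4.png

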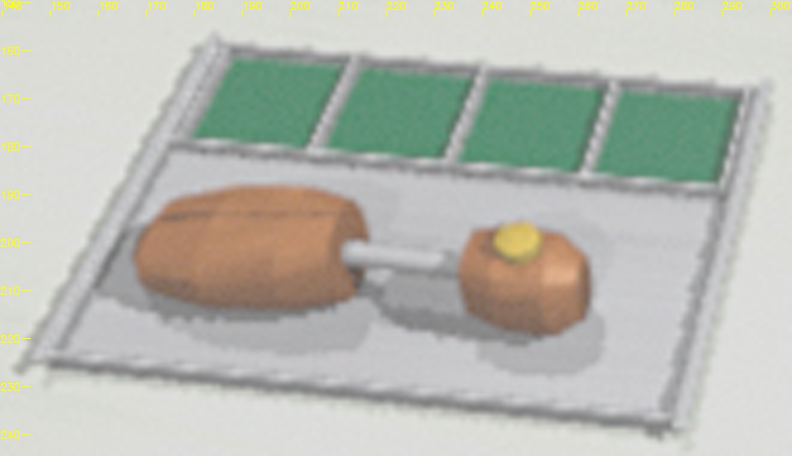

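Crop 1 (top view, rack): cap centres in crop pixels are (107,469), (291,472), (461,457) and (629,453), with wall junctions running along (50,391) to (724,364). Crop 3 shows the same points in the scene view. Crops 2 and 4 show the tray's dividers and its four green bays.

```bash
cat > h.py <<'E'
import numpy as np,pickle
from scipy.optimize import least_squares
D={n:pickle.load(open(n+"0.pkl","rb")) for n in("top","scene")}
def proj(d,P):
    T=d["T"];f=200/np.tan(np.radians(d["fov_y"]/2));q=(np.atleast_2d(P)-T[:3,3])@T[:3,:3]
    return np.c_[f*q[:,0]/q[:,2]+d["cx"],f*q[:,1]/q[:,2]+d["cy"]]
def full(p,x0,y0,k): return np.array([x0,y0])+(np.array(p,float)+.5)/k-.5
def tri(pt,ps):
    return np.array([least_squares(lambda X:np.r_[(proj(D["top"],X)[0]-a),(proj(D["scene"],X)[0]-b)],[.55,0,.02]).x for a,b in zip(pt,ps)])
def fit(L,P): # planar fit local->world
    a=L-L.mean(0);b=P-P.mean(0)
    th=np.arctan2((a[:,0]*b[:,1]-a[:,1]*b[:,0]).sum(),(a*b[:,:2]).sum())
    R=np.array([[np.cos(th),-np.sin(th)],[np.sin(th),np.cos(th)]]);t=P[:,:2].mean(0)-R@L.mean(0)
    return R,t,th,(L@R.T+t-P[:,:2])*1000
E
python3 - <<'E'
from h import *
np.set_printoptions(precision=4,suppress=True)
c1=(150,145,5);c2=(345,125,4.4);c3=(330,172,5);c4=(140,150,4.8)
tins=tri(full([(107,469),(291,472),(461,457),(629,453)],*c1),full([(681,166),(506,130),(350,107),(200,81)],*c3))
print("tins caps\n",tins)
# rack: RL RR FR FL, mid junctions left..right
P=tri(full([(50,72),(713,44),(730,538),(42,560),(50,391),(214,384),(383,377),(554,371),(724,364)],*c1),
      full([(762,545),(45,403),(130,48),(745,146),(746,265),(580,240),(417,211),(262,185),(107,157)],*c3))
L=np.array([(.1105,.150),(.1105,-.150),(-.1105,-.150),(-.1105,.150)]+[(-.0345,y) for y in(.15,.074,0,-.074,-.15)])
R,t,th,r=fit(L,P);print("rack",t,th,"z",P[:,2],"\n",r)
print("bays",np.array([(-.0725,y) for y in(.111,.037,-.037,-.111)])@R.T+t, "tins local",(tins[:,:2]-t)@R)
# tray dividers: rear ends (left..right) then front ends
P=tri(full([(240,400),(388,378),(540,352),(265,540),(416,518),(570,495)],*c2),
      full([(590,178),(451,158),(315,150),(613,84),(481,71),(352,60)],*c4))
L=np.array([(-.035,y) for y in(.074,0,-.074)]+[(-.110,y) for y in(.074,0,-.074)])
R,t,th,r=fit(L,P);print("tray",t,th,"z",P[:,2],"\n",r)
B=np.array([(-.0725,y) for y in(.111,.037,-.037,-.111)])@R.T+t
print("traybays",B)
# depth-based tree position and green floor check
d=D["top"];f=200/np.tan(np.radians(d["fov_y"]/2))
v,u=np.mgrid[0:400,0:640];z=d["depth"];C=np.dstack([(u-d["cx"])*z/f,(v-d["cy"])*z/f,z]);W=C@d["T"][:3,:3].T+d["T"][:3,3]
px=d["pixels"].astype(int);g=(px[...,1]>1.3*px[...,2])&(px[...,1]>1.2*px[...,0])&(u>345)&(u<520)&(v>190)&(v<260)
w=W[g];lo=(w[:,:2]-t)@R;print("green",lo.min(0),lo.max(0),lo.mean(0),np.median(w[:,2]))
m=(u>355)&(u<505)&(v>140)&(v<200)&(W[...,2]>.025);lo=(W[m][:,:2]-t)@R;print("tree",lo.min(0),lo.max(0),W[m][:,2].max())
for (a,b) in full([(107,469),(291,472),(461,457),(629,453)],*c1).round().astype(int):print("capdepth",np.median(W[b-3:b+4,a-3:a+4].reshape(-1,3),0))
E
```

```text
tins caps
 [[0.4785 0.3219 0.0296]
 [0.4759 0.2428 0.0296]
 [0.4809 0.1702 0.0311]
 [0.4814 0.0988 0.0307]]
rack [0.5518 0.2101] 0.022522372101396845 z [0.0077 0.0066 0.0075 0.0116 0.0105 0.0084 0.0087 0.0071 0.0077] 
 [[ 1.4851  0.3225]
 [ 2.1458 -2.5776]
 [-0.8154 -0.6266]
 [-2.8672  1.9618]
 [ 0.0152  3.5765]
 [-0.2424 -0.2834]
 [-0.2353 -0.0166]
 [ 0.2066 -0.4405]
 [ 0.3077 -1.9162]]
bays [[0.4769 0.3194]
 [0.4785 0.2454]
 [0.4802 0.1714]
 [0.4819 0.0975]] tins local [[-0.0708  0.1134]
 [-0.0752  0.0344]
 [-0.0719 -0.0383]
 [-0.0729 -0.1097]]
tray [ 0.5679 -0.2343] 0.13983087381965828 z [0.0052 0.0108 0.0093 0.0075 0.0088 0.0088] 
 [[ 2.4649  0.0636]
 [ 3.573  -0.8099]
 [ 2.5727  0.2599]
 [-3.6277 -0.1582]
 [-2.8126 -0.1097]
 [-2.1703  0.7542]]
traybays [[ 0.4806 -0.1345]
 [ 0.491  -0.2078]
 [ 0.5013 -0.2811]
 [ 0.5116 -0.3544]]
green [-0.1084 -0.147 ] [-0.0368  0.2378] [-0.0728  0.0006] 0.004020236734479488
tree [-0.1084 -0.1299] [0.0764 0.2378] 0.9306702212041494
capdepth [0.479  0.3184 0.0368]
capdepth [0.4755 0.2395 0.037 ]
capdepth [0.4806 0.1679 0.0373]
capdepth [0.4815 0.0986 0.0364]
```

>>> arm_command([
  [0,0,0,0,0,1],
  [0,0,0,0,0,1],
  [0,0,0,0,0,1],
  [0,0,0,0,0,1],
  [0,0,0,0,0,1],
  [0,0,0,0,0,1],
  [0,0,0,0,0,1],
  [0,0,0,0,0,1],
], grip=1)

```text
t: 0.9
position: [0.1641, 0.6029, 0.4042]
orientation: [1.379, 2.822, -0.002]
wrist_force: [-0.7, 0.0, -0.0]
grip_width: 0.998
finger_force: 0.0
```

>>> arm_command([
  [0,0,0,0,0,1],
  [0,0,0,0,0,1],
  [0,0,0,0,0,1],
  [0,0,0,0,0,1],
  [0,0,0,0,0,1],
  [0,0,0,0,0,1],
  [0,0,0,0,0,1],
  [0,0,0,0,0,1],
])

```text
t: 1.7
position: [0.1641, 0.6029, 0.4042]
orientation: [2.197, 2.245, -0.001]
wrist_force: [0.3, 0.1, 0.6]
grip_width: 1.006
finger_force: 0.0
```

>>> arm_command([
  [-0.95,0.73,0,0,0,0],
  [-0.95,0.73,0,0,0,0],
  [-0.95,0.73,0,0,0,0],
  [-0.95,0.73,0,0,0,0],
  [-0.95,0.73,0,0,0,0],
  [-0.95,0.73,0,0,0,0],
  [-0.95,0.73,0,0,0,0],
])

```text
t: 2.4
position: [0.3231, 0.4061, 0.4044]
orientation: [2.193, 2.249, -0.001]
wrist_force: [0.5, 0.5, 0.4]
grip_width: 0.998
finger_force: 0.0
```

>>> arm_command([
  [-0.95,0.6,0,0,0,0],
  [-0.95,0.6,0,0,0,0],
  [-0.95,0.5,0,0,0,0],
  [-0.95,0.5,0,0,0,0],
  [-0.95,0.5,0,0,0,0],
  [0,0,0,0,0,0],
  [0,0,0,0,0,0],
])

```text
t: 3.1
position: [0.4071, 0.2665, 0.4045]
orientation: [-2.195, -2.247, 0.001]
wrist_force: [1.0, -0.0, 0.1]
grip_width: 1.0
finger_force: 0.0
```

```bash
cat > w.py <<'E'
from cell import robot
import cv2,pickle,sys,numpy as np
from scipy.spatial.transform import Rotation as Ro
def shot(n):
    s=robot.read_state();d=robot.get_image("wrist")
    T=np.eye(4);T[:3,:3]=Ro.from_rotvec(s["orientation"]).as_matrix();T[:3,3]=s["position"]
    d["T"]=T@d["hand_eye"];pickle.dump(d,open(n+"0.pkl","wb"))
    p=np.clip((d["pixels"]/255.)**.6*290,0,255).astype(np.uint8);cv2.imwrite(f"pics/{n}.png",p)
    return s,d
E
python3 -c "
from w import *
s,d=shot('w1');print(s['position'],np.round(d['hand_eye'],3),d['fov_y'])"
```

```text
[0.40707967 0.26654664 0.40453057] [[-0.001 -0.953 -0.303  0.077]
 [ 1.    -0.001 -0.     0.001]
 [ 0.    -0.303  0.953  0.031]
 [ 0.     0.     0.     1.   ]] 61.88290375813275
```

View pics/w1.png

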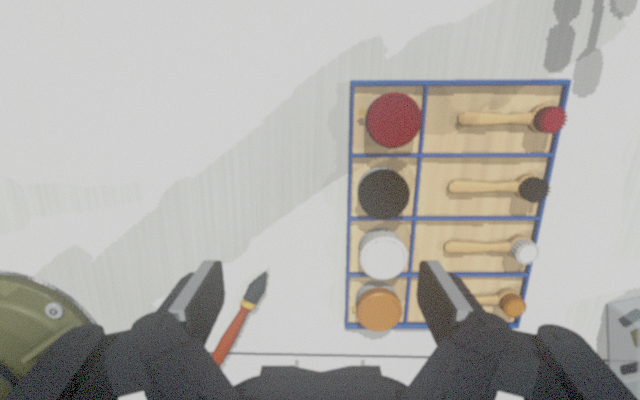

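The wrist view shows all four caps, at about (394,120), (384,193), (383,254) and (379,309). I'll take a second view about 70 mm further on.

>>> arm_command([
  [0,0.8,0,0,0,0],
  [0,0.8,0,0,0,0],
  [0,0.7,0,0,0,0],
  [0,0,0,0,0,0],
  [0,0,0,0,0,0],
])

```text
t: 3.65
position: [0.4753, 0.2699, 0.4041]
orientation: [-2.191, -2.25, 0.002]
wrist_force: [0.4, 0.2, 0.3]
grip_width: 1.003
finger_force: 0.0
```

```bash
python3 - <<'E'
from w import *
from h import proj
from scipy.optimize import least_squares
np.set_printoptions(precision=4,suppress=True)
s,d2=shot('w2');d1=pickle.load(open('w10.pkl','rb'))
def masks(d):
    hsv=cv2.cvtColor(d["pixels"],cv2.COLOR_BGR2HSV)
    z=d["depth"];f=200/np.tan(np.radians(d["fov_y"]/2));v,u=np.mgrid[0:400,0:640]
    W=np.dstack([(u-d["cx"])*z/f,(v-d["cy"])*z/f,z])@d["T"][:3,:3].T+d["T"][:3,3]
    # cap tops: above 31 mm, below 45 mm, near the rack's front row
    m=((W[...,2]>.033)&(W[...,2]<.045)&(abs(W[...,0]-.478)<.045)&(W[...,1]>.05)&(W[...,1]<.37)).astype(np.uint8)
    n,l,st,c=cv2.connectedComponentsWithStats(cv2.morphologyEx(m,cv2.MORPH_OPEN,np.ones((3,3))))
    k=[i for i in range(1,n) if st[i,4]>400]
    k.sort(key=lambda i:c[i,1]);return [(c[i],st[i,4],W[l==i].mean(0)) for i in k]
A=masks(d1);B=masks(d2)
for n,M in(("w1",A),("w2",B)):
    for m in M:print(n,m)
if len(A)==len(B):
    for a,b in zip(A,B):
        print(least_squares(lambda X:np.r_[proj(d1,X)[0]-a[0],proj(d2,X)[0]-b[0]],[.48,.2,.03]).x)
E
```

```text
w1 (array([393.8025, 120.2306]), np.int32(2420), array([0.4789, 0.3194, 0.0368]))
w1 (array([383.9701, 195.1424]), np.int32(1973), array([0.4754, 0.2423, 0.0366]))
w1 (array([383.3527, 257.4976]), np.int32(1670), array([0.4805, 0.1693, 0.0366]))
w1 (array([379.01  , 311.5313]), np.int32(1406), array([0.4811, 0.0981, 0.0364]))
w2 (array([325.4024, 121.9564]), np.int32(2383), array([0.4794, 0.3196, 0.0368]))
w2 (array([319.9934, 196.7669]), np.int32(1965), array([0.476 , 0.2424, 0.0367]))
w2 (array([322.8577, 259.0513]), np.int32(1658), array([0.4811, 0.1693, 0.0365]))
w2 (array([321.9278, 312.8868]), np.int32(1413), array([0.4819, 0.0982, 0.0365]))
[0.4794 0.3195 0.034 ]
[0.476  0.2415 0.0333]
[0.4811 0.1681 0.0338]
[0.4821 0.095  0.0319]
```

View pics/w2.png

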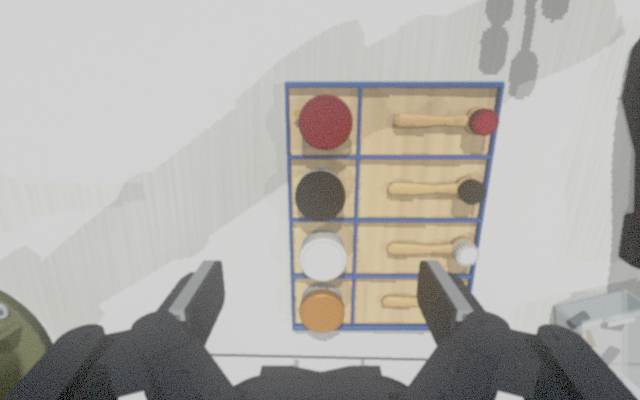

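Both wrist views give cap tops at z≈0.037 m, against 0.038 m expected. Tin positions are burgundy (0.479, 0.3195), black (0.4757, 0.242), white (0.481, 0.169) and tan (0.4815, 0.098). The fingers will close along the rack's x, which keeps them clear of the neighbouring tins. Burgundy goes first.

>>> arm_command([
  [0.83,0.08,0,0,0,0],
  [0.83,0.08,0,0,0,0],
  [0,0,1,0,0,0],
  [0,0,1,0,0,0],
  [0,0,1,0,0,0],
  [0,0,1,0,0,0],
  [0,0,0.7,0,0,0],
  [0,0,0,0,0,0],
])

```text
t: 4.5
position: [0.4774, 0.3189, 0.2612]
orientation: [-2.19, -2.25, 0.009]
wrist_force: [-0.0, 0.4, -0.1]
grip_width: 1.001
finger_force: 0.0
```

>>> arm_command([
  [0,0.05,0.8,0,0,0],
  [0,0,0.8,0,0,0],
  [0,0,0.6,0,0,0],
  [0,0,0.25,0,0,0],
  [0,0,0,0,0,0],
  [0,0,0,0,0,0],
])

```text
t: 5.1
position: [0.4812, 0.3191, 0.1914]
orientation: [2.193, 2.249, 0.002]
wrist_force: [-0.4, 0.0, -0.0]
grip_width: 1.002
finger_force: 0.0
```

>>> arm_command([
  [0,0,0,0,0,0],
  [0,0,0,0,0,0],
  [0,0,0,0,0,0],
  [0,0,0,0,0,0],
  [0,0,0,0,0,0],
  [0,0,0,0,0,0],
  [0,0,0,0,0,0],
  [0,0,0,0,0,0],
], grip=0.4, squeeze=40)

```text
t: 5.9
position: [0.4811, 0.3188, 0.1913]
orientation: [-2.194, -2.249, -0.002]
wrist_force: [-2.2, -0.8, 7.2]
grip_width: 0.614
finger_force: 40.9
```

>>> arm_command([
  [0,0,-0.3,0,0,0],
  [0,0,-0.7,0,0,0],
  [0,0,-1,0,0,0],
  [0,0,-0.7,0,0,0],
  [0,0,-0.3,0,0,0],
  [0,0,0,0,0,0],
])

```text
t: 6.5
position: [0.4812, 0.3188, 0.2816]
orientation: [2.193, 2.249, 0.004]
wrist_force: [0.4, -0.9, -0.5]
grip_width: 0.617
finger_force: 42.2
```

>>> arm_command([
  [-0.4,-0.02,0,0,0,0],
  [-0.8,-0.02,0,0,0,0],
  [-1,-0.03,0,0,0,0],
  [-1,-0.03,0,0,0,0],
  [-1,-0.03,0,0,0,0],
  [-1,-0.03,0,0,0,0],
  [-1,-0.03,0,0,0,0],
  [-1,-0.03,0,0,0,0],
])

```text
t: 7.3
position: [0.4789, 0.1004, 0.2789]
orientation: [-2.193, -2.248, 0.004]
wrist_force: [0.2, 0.1, -1.4]
grip_width: 0.615
finger_force: 42.2
```

>>> arm_command([
  [-1,-0.03,0,0,0,0],
  [-1,-0.03,0,0,0,0],
  [-1,-0.03,0,0,0,0],
  [-1,-0.03,0,0,0,0],
  [-1,-0.03,0,0,0,0],
  [-0.8,-0.03,0,0,0,-0.5],
  [-0.4,0,0,0,0,-0.5],
  [0,0,0,0,0,-0.4],
])

```text
t: 8.1
position: [0.4784, -0.0861, 0.2791]
orientation: [-2.066, -2.365, 0.004]
wrist_force: [-0.1, 0.4, -0.6]
grip_width: 0.618
finger_force: 42.2
```

>>> arm_command([
  [0,0,0,0,0,0],
  [0,0,0,0,0,0],
  [0,0,0,0,0,0],
])

```text
t: 8.4
position: [0.4794, -0.0825, 0.28]
orientation: [-2.063, -2.369, 0.0]
wrist_force: [0.2, 0.5, -0.9]
grip_width: 0.616
finger_force: 42.2
```

```bash
python3 - <<'E'
from w import *
np.set_printoptions(precision=4,suppress=True)
s,d=shot('w3');R=Ro.from_rotvec(s["orientation"]).as_matrix();print(s["position"],np.arctan2(R[1,1],R[0,1]),R[:,2])
z=d["depth"];f=200/np.tan(np.radians(d["fov_y"]/2));v,u=np.mgrid[0:400,0:640]
W=np.dstack([(u-d["cx"])*z/f,(v-d["cy"])*z/f,z])@d["T"][:3,:3].T+d["T"][:3,3]
px=d["pixels"].astype(int);g=((px[...,1]>1.3*px[...,2])&(px[...,1]>1.2*px[...,0])&(abs(W[...,2])<.02)&(W[...,1]<-.05)).astype(np.uint8)
n,l,st,c=cv2.connectedComponentsWithStats(cv2.morphologyEx(g,cv2.MORPH_OPEN,np.ones((3,3))))
for i in range(1,n):
    if st[i,4]>200:
        r=cv2.minAreaRect((W[l==i][:,:2]*1000).astype(np.float32));print(c[i],st[i,4],r,np.median(W[l==i][:,2]))
E
```

```text
[ 0.4794 -0.0825  0.28  ] 0.1380301785405668 [-0.0005  0.0004 -1.    ]
[313.181  348.5733] 2552 ((493.6823425292969, -220.96487426757812), (69.36933135986328, 47.00067138671875), 4.699126243591309) 0.0036396539586909804
```

View pics/w3.png

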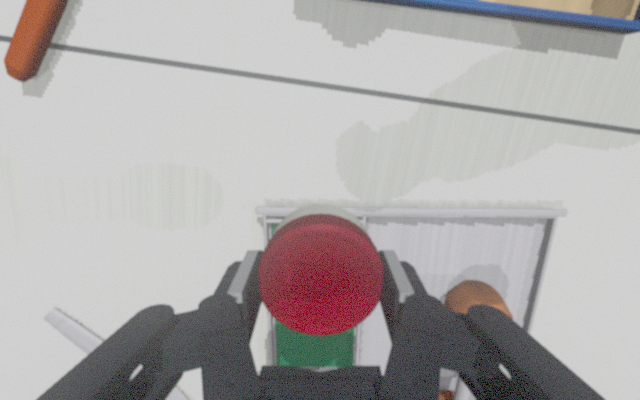

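The burgundy tin is held level over the left end of the tray. The visible green floor at (313,348) agrees with the top-view fit in tray x and height.

>>> arm_command([
  [-0.86,-0.1,0,0,0,0],
  [-0.86,-0.1,0,0,0,0],
  [0,0,0.6,0,0,0],
  [0,0,1,0,0,0],
  [0,0,0.7,0,0,0],
  [0,0,0.3,0,0,0],
  [0,0,0,0,0,0],
  [0,0,0,0,0,0],
])

```text
t: 9.25
position: [0.481, -0.1353, 0.2028]
orientation: [2.063, 2.368, 0.0]
wrist_force: [-0.1, -0.7, -0.1]
grip_width: 0.617
finger_force: 42.2
```

>>> arm_command([
  [0,0,0.25,0,0,0],
  [0,0,0.15,0,0,0],
  [0,0,0,0,0,0],
  [0,0,0,0,0,0],
])

```text
t: 9.65
position: [0.4806, -0.1355, 0.1903]
orientation: [2.064, 2.368, -0.0]
wrist_force: [0.2, -0.1, -1.5]
grip_width: 0.616
finger_force: 42.2
```

>>> arm_command([
  [0,0,0.05,0,0,0],
  [0,0,0,0,0,0],
])

```text
t: 9.85
position: [0.4807, -0.1355, 0.1893]
orientation: [2.064, 2.367, 0.001]
wrist_force: [-1.2, 0.0, 5.9]
grip_width: 0.609
finger_force: 43.1
```

>>> arm_command([
  [0,0,0,0,0,0],
  [0,0,0,0,0,0],
  [0,0,0,0,0,0],
  [0,0,0,0,0,0],
  [0,0,0,0,0,0],
], grip=0.85)

```text
t: 10.35
position: [0.4806, -0.1354, 0.1886]
orientation: [-2.064, -2.368, 0.0]
wrist_force: [0.3, 0.0, 0.1]
grip_width: 0.848
finger_force: 0.0
```

>>> arm_command([
  [0,0,-0.3,0,0,0],
  [0,0,-0.7,0,0,0],
  [0,0,-1,0,0,0],
  [0,0,-1,0,0,0],
  [0,0,-0.5,0,0,0],
])

```text
t: 10.85
position: [0.4809, -0.1357, 0.2967]
orientation: [2.063, 2.366, 0.002]
wrist_force: [0.1, 0.2, -0.0]
grip_width: 0.849
finger_force: 0.0
```

>>> arm_command([
  [0,0,0,0,0,0.72],
  [0,0,0,0,0,0.7],
  [0.4,0,0,0,0,0],
  [0.8,0.01,0,0,0,0],
  [0.85,0.01,0,0,0,0],
  [0.85,0.01,0,0,0,0],
  [0.85,0.01,0,0,0,0],
  [0.85,0.01,0,0,0,0],
], grip=1)

```text
t: 11.65
position: [0.4784, 0.0045, 0.2939]
orientation: [-2.192, -2.25, -0.0]
wrist_force: [0.3, -1.0, -0.5]
grip_width: 1.0
finger_force: 0.0
```

>>> arm_command([
  [0.85,0.01,0,0,0,0],
  [0.85,0.01,0,0,0,0],
  [0.85,0.01,0,0,0,0],
  [0.85,0.01,0,0,0,0],
  [0.85,0.01,0,0,0,0],
  [0.85,0.01,0,0,0,0],
  [0.85,0.01,0,0,0,0],
  [0.8,0.01,0,0,0,0],
])

```text
t: 12.45
position: [0.4757, 0.2071, 0.2939]
orientation: [-2.192, -2.25, 0.0]
wrist_force: [0.7, -0.0, -0.5]
grip_width: 1.0
finger_force: 0.0
```

>>> arm_command([
  [0.4,0,0,0,0,0],
  [0,0,0,0,0,0],
  [0,0,0,0,0,0],
])

```text
t: 12.75
position: [0.4761, 0.2163, 0.2936]
orientation: [2.195, 2.247, -0.001]
wrist_force: [-0.0, -0.5, 1.0]
grip_width: 0.999
finger_force: 0.0
```

>>> arm_command([
  [0.5,0,0,0,0,0],
  [0.36,0,0,0,0,0],
  [0,0,0.5,0,0,0],
  [0,0,1,0,0,0],
  [0,0,0.8,0,0,0],
  [0,0,0.4,0,0,0],
  [0,0,0,0,0,0],
  [0,0,0,0,0,0],
])

```text
t: 13.55
position: [0.476, 0.2431, 0.2131]
orientation: [2.195, 2.247, 0.001]
wrist_force: [0.0, 0.7, 1.2]
grip_width: 1.003
finger_force: 0.0
```

>>> arm_command([
  [0,0,0.5,0,0,0],
  [0,0,0.27,0,0,0],
  [0,0,0,0,0,0],
  [0,0,0,0,0,0],
])

```text
t: 13.95
position: [0.4759, 0.2429, 0.1902]
orientation: [2.195, 2.247, 0.001]
wrist_force: [0.3, 0.3, 0.6]
grip_width: 0.997
finger_force: 0.0
```

>>> arm_command([
  [0,0,0,0,0,0],
  [0,0,0,0,0,0],
  [0,0,0,0,0,0],
  [0,0,0,0,0,0],
  [0,0,0,0,0,0],
  [0,0,0,0,0,0],
  [0,0,0,0,0,0],
], grip=0.4, squeeze=40)

```text
t: 14.65
position: [0.4758, 0.2429, 0.1904]
orientation: [2.195, 2.247, 0.001]
wrist_force: [0.1, 0.5, 6.4]
grip_width: 0.616
finger_force: 41.1
```

>>> arm_command([
  [0,0,-0.3,0,0,0],
  [0,0,-0.7,0,0,0],
  [0,0,-1,0,0,0],
  [0,0,-0.7,0,0,0],
  [0,0,-0.3,0,0,0],
  [0,0,0,0,0,0],
])

```text
t: 15.25
position: [0.4759, 0.243, 0.2809]
orientation: [2.195, 2.247, 0.004]
wrist_force: [0.3, -0.1, -1.7]
grip_width: 0.619
finger_force: 42.1
```

>>> arm_command([
  [-0.4,0,0,0,0,0],
  [-0.8,0.01,0,0,0,0],
  [-0.85,0.01,0,0,0,0],
  [-0.85,0.01,0,0,0,0],
  [-0.85,0.01,0,0,0,0],
  [-0.85,0.01,0,0,0,0],
  [-0.85,0.01,0,0,0,0],
  [-0.85,0.01,0,0,0,0],
])

```text
t: 16.05
position: [0.4814, 0.0519, 0.2783]
orientation: [-2.195, -2.246, 0.004]
wrist_force: [-0.1, -0.8, -1.1]
grip_width: 0.615
finger_force: 42.1
```

>>> arm_command([
  [-0.85,0.01,0,0,0,0],
  [-0.85,0.01,0,0,0,0],
  [-0.85,0.01,0,0,0,0],
  [-0.85,0.01,0,0,0,0],
  [-0.85,0.01,0,0,0,0],
  [-0.85,0.01,0,0,0,0],
  [-0.85,0.01,0,0,0,0],
  [-0.85,0.01,0,0,0,0],
])

```text
t: 16.85
position: [0.4882, -0.1517, 0.2782]
orientation: [-2.194, -2.245, 0.003]
wrist_force: [0.7, -0.4, -0.3]
grip_width: 0.621
finger_force: 42.1
```

>>> arm_command([
  [-0.8,0,0,0,0,0],
  [-0.4,0,0,0,0,0],
  [0,0,0,0,0,-0.5],
  [0,0,0,0,0,-0.5],
  [0,0,0,0,0,-0.43],
  [0,0,0,0,0,0],
  [0,0,0,0,0,0],
])

```text
t: 17.55
position: [0.49, -0.1857, 0.2793]
orientation: [-2.063, -2.368, 0.0]
wrist_force: [-0.1, -0.6, 0.5]
grip_width: 0.617
finger_force: 42.1
```

>>> arm_command([
  [-0.37,-0.03,0,0,0,0],
  [-0.37,-0.03,0,0,0,0],
  [0,0,0.6,0,0,0],
  [0,0,1,0,0,0],
  [0,0,0.7,0,0,0],
  [0,0,0.3,0,0,0],
  [0,0,0,0,0,0],
  [0,0,0,0,0,0],
])

```text
t: 18.35
position: [0.4917, -0.2088, 0.2022]
orientation: [2.063, 2.368, 0.0]
wrist_force: [0.0, -0.3, -1.2]
grip_width: 0.614
finger_force: 42.1
```

>>> arm_command([
  [0,-0.02,0.25,0,0,0],
  [0,0,0.16,0,0,0],
  [0,0,0,0,0,0],
  [0,0,0.05,0,0,0],
  [0,0,0,0,0,0],
  [0,0,0,0,0,0],
])

```text
t: 18.95
position: [0.4908, -0.2082, 0.1884]
orientation: [2.063, 2.369, 0.0]
wrist_force: [-0.8, 1.1, 5.3]
grip_width: 0.62
finger_force: 42.8
```

>>> arm_command([
  [0,0,0,0,0,0],
  [0,0,0,0,0,0],
  [0,0,0,0,0,0],
  [0,0,0,0,0,0],
  [0,0,0,0,0,0],
], grip=0.85)

```text
t: 19.45
position: [0.4909, -0.2082, 0.1877]
orientation: [-2.063, -2.369, 0.0]
wrist_force: [-1.1, -1.0, -0.0]
grip_width: 0.849
finger_force: 0.0
```

>>> arm_command([
  [0,0,-0.3,0,0,0],
  [0,0,-0.7,0,0,0],
  [0,0,-1,0,0,0],
  [0,0,-1,0,0,0],
  [0,0,-0.5,0,0,0],
])

```text
t: 19.95
position: [0.4912, -0.2085, 0.2959]
orientation: [2.061, 2.366, 0.002]
wrist_force: [0.2, 0.6, 0.1]
grip_width: 0.848
finger_force: 0.0
```

>>> arm_command([
  [0,0,0,0,0,0.72],
  [0,0,0,0,0,0.7],
  [0.4,0,0,0,0,0],
  [0.8,0,0,0,0,0],
  [0.85,0,0,0,0,0],
  [0.85,0,0,0,0,0],
  [0.85,0,0,0,0,0],
  [0.85,0,0,0,0,0],
], grip=1)

```text
t: 20.75
position: [0.4871, -0.0683, 0.293]
orientation: [-2.191, -2.25, -0.0]
wrist_force: [-0.0, 0.2, -0.1]
grip_width: 1.0
finger_force: 0.0
```

>>> arm_command([
  [0.85,0,0,0,0,0],
  [0.85,0,0,0,0,0],
  [0.85,0,0,0,0,0],
  [0.85,0,0,0,0,0],
  [0.85,0,0,0,0,0],
  [0.85,0,0,0,0,0],
  [0.85,0,0,0,0,0],
  [0.85,0,0,0,0,0],
])

```text
t: 21.55
position: [0.4818, 0.1355, 0.293]
orientation: [-2.191, -2.251, 0.0]
wrist_force: [-0.6, -0.2, 0.2]
grip_width: 0.998
finger_force: 0.0
```

>>> arm_command([
  [0.8,0,0,0,0,0],
  [0.4,0,0,0,0,0],
  [0,0,0,0,0,0],
  [0,0,0,0,0,0],
])

```text
t: 21.95
position: [0.4815, 0.1689, 0.2928]
orientation: [2.194, 2.248, -0.001]
wrist_force: [-0.2, -0.2, -0.0]
grip_width: 0.996
finger_force: 0.0
```

>>> arm_command([
  [0,-0.02,0.5,0,0,0],
  [0,0,1,0,0,0],
  [0,0,0.9,0,0,0],
  [0,0,0.6,0,0,0],
  [0,0,0.42,0,0,0],
  [0,0,0,0,0,0],
  [0,0,0,0,0,0],
  [0,0,0,0,0,0],
])

```text
t: 22.75
position: [0.4815, 0.169, 0.191]
orientation: [2.195, 2.247, 0.001]
wrist_force: [-0.1, 0.5, 0.2]
grip_width: 1.001
finger_force: 0.0
```

>>> arm_command([
  [0,0,0,0,0,0],
  [0,0,0,0,0,0],
  [0,0,0,0,0,0],
  [0,0,0,0,0,0],
  [0,0,0,0,0,0],
  [0,0,0,0,0,0],
  [0,0,0,0,0,0],
], grip=0.4, squeeze=40)

```text
t: 23.45
position: [0.4812, 0.1697, 0.1911]
orientation: [2.194, 2.248, 0.001]
wrist_force: [-1.6, -0.1, 7.8]
grip_width: 0.616
finger_force: 40.7
```

>>> arm_command([
  [0,0,-0.3,0,0,0],
  [0,0,-0.7,0,0,0],
  [0,0,-1,0,0,0],
  [0,0,-0.7,0,0,0],
  [0,0,-0.3,0,0,0],
  [0,0,0,0,0,0],
])

```text
t: 24.05
position: [0.4813, 0.1698, 0.2814]
orientation: [2.194, 2.248, 0.004]
wrist_force: [-0.6, -0.6, -0.9]
grip_width: 0.615
finger_force: 42.1
```

>>> arm_command([
  [-0.4,0,0,0,0,0],
  [-0.8,0.02,0,0,0,0],
  [-0.85,0.02,0,0,0,0],
  [-0.85,0.02,0,0,0,0],
  [-0.85,0.02,0,0,0,0],
  [-0.85,0.02,0,0,0,0],
  [-0.85,0.02,0,0,0,0],
  [-0.85,0.02,0,0,0,0],
])

```text
t: 24.85
position: [0.4891, -0.0212, 0.2788]
orientation: [-2.194, -2.246, 0.004]
wrist_force: [0.5, -0.9, -0.5]
grip_width: 0.614
finger_force: 42.1
```

>>> arm_command([
  [-0.85,0.02,0,0,0,0],
  [-0.85,0.02,0,0,0,0],
  [-0.85,0.02,0,0,0,0],
  [-0.85,0.02,0,0,0,0],
  [-0.85,0.02,0,0,0,0],
  [-0.85,0.02,0,0,0,0],
  [-0.85,0.02,0,0,0,0],
  [-0.85,0.02,0,0,0,0],
])

```text
t: 25.65
position: [0.4985, -0.2248, 0.2786]
orientation: [-2.193, -2.245, 0.002]
wrist_force: [0.3, 0.5, -0.8]
grip_width: 0.615
finger_force: 42.1
```

>>> arm_command([
  [-0.8,0,0,0,0,0],
  [-0.6,0,0,0,0,0],
  [-0.5,0,0,0,0,0],
  [0,0,0,0,0,-0.5],
  [0,0,0,0,0,-0.5],
  [0,0,0,0,0,-0.43],
  [0,0,0,0,0,0],
  [0,0,0,0,0,0],
])

```text
t: 26.45
position: [0.5008, -0.28, 0.2798]
orientation: [-2.063, -2.369, 0.0]
wrist_force: [-0.5, 0.7, -0.6]
grip_width: 0.621
finger_force: 42.1
```

>>> arm_command([
  [-0.03,0.01,0.6,0,0,0],
  [0,0,1,0,0,0],
  [0,0,0.7,0,0,0],
  [0,0,0.3,0,0,0],
  [0,0,0,0,0,0],
  [0,0,0,0,0,0],
])

```text
t: 27.05
position: [0.5018, -0.281, 0.2029]
orientation: [2.062, 2.369, 0.0]
wrist_force: [0.7, 0.1, 0.1]
grip_width: 0.614
finger_force: 42.1
```

>>> arm_command([
  [0,0,0.25,0,0,0],
  [0,0,0.15,0,0,0],
  [0,0,0,0,0,0],
  [0,0,0.05,0,0,0],
  [0,0,0,0,0,0],
  [0,0,0,0,0,0],
])

```text
t: 27.65
position: [0.5014, -0.2809, 0.1892]
orientation: [2.062, 2.369, 0.0]
wrist_force: [-1.0, 0.4, 3.4]
grip_width: 0.615
finger_force: 42.5
```

>>> arm_command([
  [0,0,0,0,0,0],
  [0,0,0,0,0,0],
  [0,0,0,0,0,0],
  [0,0,0,0,0,0],
  [0,0,0,0,0,0],
], grip=0.85)

```text
t: 28.15
position: [0.5014, -0.2809, 0.1886]
orientation: [-2.062, -2.37, 0.0]
wrist_force: [0.0, -0.4, 0.1]
grip_width: 0.85
finger_force: 0.0
```

>>> arm_command([
  [0,0,-0.3,0,0,0],
  [0,0,-0.7,0,0,0],
  [0,0,-1,0,0,0],
  [0,0,-1,0,0,0],
  [0,0,-0.5,0,0,0],
])

```text
t: 28.65
position: [0.5018, -0.2812, 0.297]
orientation: [2.06, 2.367, 0.001]
wrist_force: [1.1, -0.8, 0.3]
grip_width: 0.852
finger_force: 0.0
```

>>> arm_command([
  [0,0,0,0,0,0.72],
  [0,0,0,0,0,0.7],
  [0.4,0,0,0,0,0],
  [0.8,-0.02,0,0,0,0],
  [0.85,-0.02,0,0,0,0],
  [0.85,-0.02,0,0,0,0],
  [0.85,-0.02,0,0,0,0],
  [0.85,-0.02,0,0,0,0],
], grip=1)

```text
t: 29.45
position: [0.4946, -0.141, 0.2939]
orientation: [-2.19, -2.251, -0.0]
wrist_force: [0.0, 0.0, 1.3]
grip_width: 0.997
finger_force: 0.0
```

>>> arm_command([
  [0.85,-0.02,0,0,0,0],
  [0.85,-0.02,0,0,0,0],
  [0.85,-0.02,0,0,0,0],
  [0.85,-0.02,0,0,0,0],
  [0.85,-0.02,0,0,0,0],
  [0.85,-0.02,0,0,0,0],
  [0.85,-0.02,0,0,0,0],
  [0.85,-0.02,0,0,0,0],
])

```text
t: 30.25
position: [0.4844, 0.0626, 0.294]
orientation: [-2.19, -2.252, -0.0]
wrist_force: [0.2, -1.2, -0.3]
grip_width: 1.002
finger_force: 0.0
```

>>> arm_command([
  [0.8,0,0,0,0,0],
  [0.4,0,0,0,0,0],
  [0,0,0,0,0,0],
  [0,0,0,0,0,0],
])

```text
t: 30.65
position: [0.484, 0.0962, 0.2938]
orientation: [2.193, 2.249, -0.001]
wrist_force: [0.0, -0.2, -0.4]
grip_width: 1.0
finger_force: 0.0
```

>>> arm_command([
  [0.05,-0.08,0.5,0,0,0],
  [0,0,1,0,0,0],
  [0,0,0.9,0,0,0],
  [0,0,0.6,0,0,0],
  [0,0,0.45,0,0,0],
  [0,0,0,0,0,0],
  [0,0,0,0,0,0],
  [0,0,0,0,0,0],
])

```text
t: 31.45
position: [0.4821, 0.0976, 0.191]
orientation: [2.194, 2.247, 0.001]
wrist_force: [-0.4, 0.6, 0.5]
grip_width: 0.999
finger_force: 0.0
```

>>> arm_command([
  [0,0,0,0,0,0],
  [0,0,0,0,0,0],
  [0,0,0,0,0,0],
  [0,0,0,0,0,0],
  [0,0,0,0,0,0],
  [0,0,0,0,0,0],
  [0,0,0,0,0,0],
], grip=0.4, squeeze=40)

```text
t: 32.15
position: [0.4818, 0.0983, 0.191]
orientation: [2.193, 2.249, 0.001]
wrist_force: [-1.5, -0.3, 7.9]
grip_width: 0.615
finger_force: 40.6
```

>>> arm_command([
  [0,0,-0.3,0,0,0],
  [0,0,-0.7,0,0,0],
  [0,0,-1,0,0,0],
  [0,0,-0.7,0,0,0],
  [0,0,-0.3,0,0,0],
  [0,0,0,0,0,0],
])

```text
t: 32.75
position: [0.482, 0.0984, 0.2814]
orientation: [2.192, 2.248, 0.004]
wrist_force: [-0.2, 0.1, -1.1]
grip_width: 0.616
finger_force: 42.3
```

>>> arm_command([
  [-0.4,0,0,0,0,0],
  [-0.8,0.04,0,0,0,0],
  [-0.85,0.04,0,0,0,0],
  [-0.85,0.04,0,0,0,0],
  [-0.85,0.04,0,0,0,0],
  [-0.85,0.04,0,0,0,0],
  [-0.85,0.04,0,0,0,0],
  [-0.85,0.04,0,0,0,0],
])

```text
t: 33.55
position: [0.4941, -0.0924, 0.2787]
orientation: [-2.193, -2.247, 0.003]
wrist_force: [0.0, 0.3, -0.8]
grip_width: 0.613
finger_force: 42.3
```

>>> arm_command([
  [-0.85,0.04,0,0,0,0],
  [-0.85,0.04,0,0,0,0],
  [-0.85,0.04,0,0,0,0],
  [-0.85,0.04,0,0,0,0],
  [-0.85,0.04,0,0,0,0],
  [-0.85,0.04,0,0,0,0],
  [-0.85,0.04,0,0,0,0],
  [-0.85,0.04,0,0,0,0],
])

```text
t: 34.35
position: [0.5085, -0.296, 0.2784]
orientation: [-2.192, -2.246, 0.002]
wrist_force: [-0.0, -0.6, -0.5]
grip_width: 0.614
finger_force: 42.3
```

>>> arm_command([
  [-0.8,0,0,0,0,0],
  [-0.6,0,0,0,0,0],
  [-0.5,0,0,0,0,0],
  [0,0,0,0,0,-0.5],
  [0,0,0,0,0,-0.5],
  [0,0,0,0,0,-0.43],
  [0,0,0,0,0,0],
  [0,0,0,0,0,0],
])

```text
t: 35.15
position: [0.511, -0.351, 0.28]
orientation: [-2.062, -2.37, -0.0]
wrist_force: [-0.8, -0.1, -1.2]
grip_width: 0.615
finger_force: 42.3
```

>>> arm_command([
  [-0.1,0,0.6,0,0,0],
  [0,0,1,0,0,0],
  [0,0,0.7,0,0,0],
  [0,0,0.3,0,0,0],
  [0,0,0,0,0,0],
  [0,0,0,0,0,0],
])

```text
t: 35.75
position: [0.5118, -0.3543, 0.203]
orientation: [2.061, 2.37, 0.0]
wrist_force: [0.3, -0.4, -1.4]
grip_width: 0.614
finger_force: 42.3
```

>>> arm_command([
  [0,0,0.25,0,0,0],
  [0,0,0.15,0,0,0],
  [0,0,0,0,0,0],
  [0,0,0.05,0,0,0],
  [0,0,0,0,0,0],
  [0,0,0,0,0,0],
])

```text
t: 36.35
position: [0.5114, -0.3541, 0.1891]
orientation: [2.061, 2.37, 0.0]
wrist_force: [-1.1, 1.2, 4.3]
grip_width: 0.619
finger_force: 42.6
```

Release, rise, then move off toward the left so the cameras can check the result.

>>> arm_command([
  [0,0,0,0,0,0],
  [0,0,0,0,0,0],
  [0,0,0,0,0,0],
  [0,0,0,0,0,0],
  [0,0,0,0,0,0],
], grip=0.85)

```text
t: 36.85
position: [0.5114, -0.3541, 0.1886]
orientation: [-2.061, -2.371, 0.0]
wrist_force: [-0.6, -0.1, 0.5]
grip_width: 0.855
finger_force: 0.0
```

>>> arm_command([
  [0,0,-0.3,0,0,0],
  [0,0,-0.7,0,0,0],
  [0,0,-1,0,0,0],
  [0,0,-1,0,0,0],
  [0,0,-1,0,0,0],
  [0,0,-1,0,0,0],
  [0,0,-0.5,0,0,0],
])

```text
t: 37.55
position: [0.5116, -0.3544, 0.3575]
orientation: [2.059, 2.367, 0.001]
wrist_force: [-0.3, -0.3, 0.5]
grip_width: 0.852
finger_force: 0.0
```

>>> arm_command([
  [0.4,0,0,0,0,0],
  [0.8,0,0,0,0,0],
  [0.85,0,0,0,0,0],
  [0.85,0,0,0,0,0],
  [0.85,0,0,0,0,0],
  [0.85,0,0,0,0,0],
  [0.85,0,0,0,0,0],
  [0.85,0,0,0,0,0],
])

```text
t: 38.35
position: [0.4842, -0.1649, 0.3528]
orientation: [-2.059, -2.37, 0.001]
wrist_force: [0.2, 0.5, -0.2]
grip_width: 0.85
finger_force: 0.0
```

>>> arm_command([
  [0.85,0,0,0,0,0],
  [0.85,0,0,0,0,0],
  [0.85,0,0,0,0,0],
  [0.85,0,0,0,0,0],
  [0.85,0,0,0,0,0],
  [0.8,0,0,0,0,0],
  [0.4,0,0,0,0,0],
  [0,0,0,0,0,0],
])

```text
t: 39.15
position: [0.4617, -0.0033, 0.3532]
orientation: [-2.057, -2.373, 0.001]
wrist_force: [0.6, -0.6, 0.0]
grip_width: 0.851
finger_force: 0.0
```

```bash
python3 - <<'E'
from cell import robot
import cv2,numpy as np
np.set_printoptions(precision=4,suppress=True)
d=robot.get_image("top");p=np.clip((d["pixels"]/255.)**.6*290,0,255).astype(np.uint8)
cv2.imwrite("pics/end.png",cv2.resize(p[120:270,150:520],None,fx=2.1,fy=2.1,interpolation=cv2.INTER_CUBIC))
f=200/np.tan(np.radians(d["fov_y"]/2));v,u=np.mgrid[0:400,0:640];z=d["depth"]
W=np.dstack([(u-d["cx"])*z/f,(v-d["cy"])*z/f,z])@d["T"][:3,:3].T+d["T"][:3,3]
t=np.array([.5679,-.2343]);a=.1398;R=np.array([[np.cos(a),-np.sin(a)],[np.sin(a),np.cos(a)]])
L=(W[...,:2]-t)@R
m=((W[...,2]>.028)&(W[...,2]<.045)&(L[...,0]<-.03)&(L[...,0]>-.12)&(abs(L[...,1])<.16)).astype(np.uint8)
n,l,st,c=cv2.connectedComponentsWithStats(m)
for i in range(1,n):
    if st[i,4]>50:
        q=L[l==i];print(c[i],st[i,4],(q.max(0)+q.min(0))/2,np.percentile(W[l==i][:,2],[5,50,95]))
E
```

```text
[491.1803 217.6976] 549 [-0.0735 -0.1107] [0.032  0.0348 0.0375]
[456.1291 223.2091] 550 [-0.074  -0.0367] [0.0317 0.0348 0.0376]
[421.3234 228.6561] 538 [-0.0735  0.0375] [0.0322 0.0348 0.0375]
[386.2476 234.2282] 517 [-0.0739  0.1107] [0.0325 0.0352 0.0375]
```

View pics/end.png

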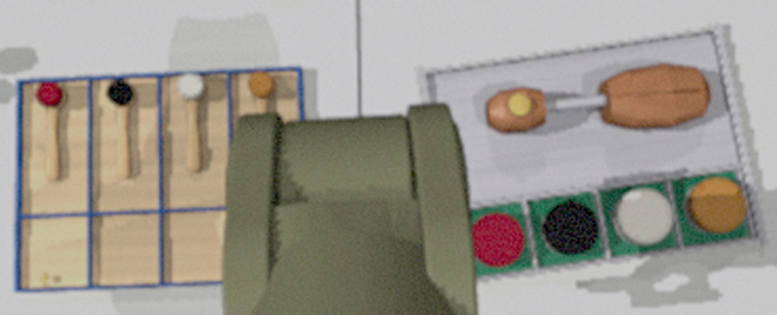

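All four tins sit in the tray in order (burgundy, black, white, tan), within 2 mm of their bay centres. Cap tops are level at about 35 mm. The daubers I can see are where they started.

```bash
python3 -c "
from cell import robot
print(robot.finish_job())"
```

```text
the job is handed in; nothing more can be done
None
```

The four tins (burgundy, black, white, tan, left to right) now stand upright in the tray's front bays, within about 2 mm of centre by the top camera; the daubers were left in the rack (the arm hid part of the tan one in the last picture), and the job was handed in at about 39 s with no verdict returned.

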